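Set the sample diverter to the beaker

TASK

Set the diverter on the bench so that it delivers to the small beaker under one of its two spouts, not to the wide glass dish under the other: pull its sprung knob straight up out of its notch, turn it until its pointer is in line with the spout above the beaker, and let it drop fully home into the notch there, then let go. Leave the beaker standing where it is.

Things in the scene. Friction and masses are not known exactly. Their poses are not given: they have to be found in the camera images.
- knob_grip (a point): Grip point on the upright axis of the knob, on top of a grey round housing 92 mm across, 80 mm high. Knob: upright black bar 46 long, 14 thick (grip its flat sides from above), from 22 mm below this point to 16 above, over a 46 mm disc (top 18 mm below) and steel pointer (49 mm long, 20 mm below). +x = where the pointer points, along the bar; +z up. 118 mm above the table when home.
- knob_lift (a joint): How far the knob is pulled up, in m: 0 = fully home in a notch, stop at 0.018. A spring presses it down with 4.5 N when home, 7 N at the stop. The pin under the pointer is clear of the notches and teeth above 0.0105; resting on the steel teeth between them it reads about 0.010. The knob cannot turn out of a notch unless lifted.
- knob_turn (a joint): Turn in rad, positive counter-clockwise from above. 0 = middle notch (shut; it starts there, +-0.03 play in a notch), +0.873 and -0.873 = notches of the two thin steel spouts, which end 112 mm from the axis, 57 mm above the table; stops at +-1.15. Turns freely when lifted. Bevelled notch mouths draw the pin in from 0.15 rad either side.
- beaker_mid (a point): Centre, half-way up, of the small translucent cream plastic beaker, 54 mm across, 52 mm high, loose on the table under one spout, about 112 mm from the knob's axis (left or right varies). A glass dish, 93 mm across and 46 mm high, stands under the other spout.
Things that resemble listed ones, but are neither listed nor needed, are in the scene too. Leave any blue or pink look-alike of the part that bears beaker_mid alone.

How it is judged:
By the outcome, as a careful person would: the job done as asked, in the order asked, and still so for the second after the job is handed in, with the robot touching nothing.
It also fails if it takes over 35 s, if anything falls off the work surface, if the arm or the gripper's body presses on something with over 40 N, if the wrist force passes 120 N, or if a joint passes its speed limit or range.

ROBOT

A 6-joint arm with a two-finger parallel gripper is mounted at the origin on a cart in front of the work surface, level with it; the furniture and walls round the work are solid. World frame = base frame: x ahead of the robot, y to its left, z up, the work surface at z = 0. Lengths are in m, angles in rad, forces in N, time in s.
With the tool pointing down it reaches from about 0.35 to 0.975 m from the base axis. Payload 4.9 kg.
Tool frame: the origin (TCP) lies at the very end of the fingers, on their centre line; the grasp point (between the pads) lies 19 mm behind it (manip.grasp_offset is the distance from the TCP to the grasp point, in m); z points along the fingers, y is the line along which they close (so a half turn about z gives the same grasp; the last joint's range is limited). The gripper opens to 85 mm and grips with 20 to 120 N. Pads are 22 mm wide; open, the fingers measure 114 mm over their backs; the gripper's body (76 mm by 85 mm) begins 54 mm behind the grasp point. The pads swing forward as they close: fully open they stand 13 mm farther back than shut.
Start: joints at [-1.409, 0.053, 1.613, -0, 1.476, -0.119], TCP at [0.173, -0.601, 0.231] pointing down, gripper open.
Joint ranges: [-3.01, 3.01], [-1.01, 2.22], [0.06, 2.58], [-1.02, 4.17], [0.09, 2.62], [-3.14, 3.14]. Speed limits (rad/s): [2.57, 2.57, 3.14, 3.14, 3.14, 3.14].

INTERFACE

Orientations are given as a unit quaternion [w, x, y, z].
In Python, from plant import manip, eyes, job_done, models gives the robot as it stands.
- The arm moves only by the tool servo_tool, never from a script. Its argument "motion" is one flat list of numbers, 5 for each row, row after row: the opening, from -1 (shut) to 1 (fully open), then the shift along the tool's x, y, z normalised to -1 to 1, where 1 is 120 mm, then the turn about the tool's z normalised to -1 to 1, where 1 is 45 degrees. A call has 1 to 5 rows; each row is the pose to reach, as a shift and turn from the pose commanded when the call began, along the tool's axes at that moment; what a row does not reach only later rows make up. A row lasts 1/8 s, in which the tool goes at most 62.5 mm and 10.7 degrees, less where a joint would pass 70% of its speed; a pose out of reach is approached as far as the arm can. A call with a number of a shift or a turn outside -1 to 1 is refused whole. A call with a gripper value outside its range is refused whole. The fingers move at their own pace and stop on an object; the grip force is fixed at half the most. Time passes only in rows, so rows that repeat a pose let the fingers close. It gives the time, the measured TCP pose, the force, the opening and the grip force at its end, in the units of the state.
- manip.state(): the state, without advancing time (a new reading comes with each control period).
- eyes.grab_frame(name): name is "side" or "top"; returns (picture, depth): 384x512x3 uint8, red, green, blue; 384x512 float32, m along the optical axis (not along the pixel's ray), 0 where there is no reading.
- eyes.camera_params(name): a dict with "fov_y" (degrees; the focal length in pixels is half the picture's height over the tangent of half this angle, whatever the lens; pixels are square), "cx", "cy" (the principal point, pixels), "pose" (4x4, takes a point from camera to world coordinates). Camera axes: x right, y up, looking along -z (the intrinsics and any distortion apply to the point x, -y, -z); pixel columns grow to the right and rows downward; lengths in m; the calibration is good to about 2 mm. A picture is of the moment at which its call begins. camera_params takes no time and is no camera call.
- job_done(): hands the job in; it is judged then, once.
Trained networks look in the newest picture that a camera, given by its name, has taken for a name from the list of things; names that differ only in an ending like _2 or _b are one class to them, and where a whole thing is asked for, a point or a joint stands for the part that bears it (a point fixed in the world has none). Each returns a list of dicts, best first, with "p" (0 to 1); they miss things now and then, are a little off and sometimes report something else, mostly with a low value. They report only what shows in the picture. A call takes as long as a camera call. They do not tell look-alikes from the thing itself.
- models.regions_of(camera, label): "mask" (384x512 bool, what is visible of it) and "pixel" ([column, row] in pixels, amid what is visible of it).
The state is a dict: "time": time; "joint_pos": joint angles; "joint_vel": joint speeds; "joint_efforts": joint torques, N m; "tool_pos": TCP position; "tool_rot": TCP orientation; "contact_force": force on the tool from outside, world axes, zero at the start; "ft_torque": the same for the moment, N m; "gripper_width": opening from 0.0 (shut) to 1.0 (fully open); "grasp_force": force on a finger pad.
Only numpy, scipy, OpenCV 4.12 (cv2) and the standard library are available. Lean on these libraries where they do the work, as an engineer would, in place of code of your own. Each camera call takes 0.05 s, during which the arm holds its last target. There are 200 camera calls.

## Working session

There is one attempt and no reset: what is moved stays moved. The work goes in short steps, Python scripts to look and compute and a tool call to move; the robot and the scene stay as the last step left them, time stands still between calls to the robot, and variables do not carry over. Pictures are saved under pics/ and viewed, at most 10 in all, crops included, and the job is handed in when it is done.

Besides the shell and the picture viewer there is one more tool, called after "Call:" as name(argument=value, ...), one argument or row to a line, values as JSON. servo_tool: Moves the arm, as the interface text tells. Its arguments: {"type":"object","properties":{"motion":{"type":"array","items":{"type":"number","minimum":-1,"maximum":1}}},"required":["motion"]}

```bash
mkdir -p pics; cat > h.py <<'E'
import numpy as np, cv2
from plant import manip, eyes, models
def world(n,d,u,v,z=None):
    c=eyes.camera_params(n); f=192/np.tan(np.radians(c["fov_y"])/2); P=np.array(c["pose"])
    r=np.stack([(u-c["cx"])/f,-(v-c["cy"])/f,-np.ones_like(u,dtype=float)],-1)
    return (r*np.asarray(d)[...,None])@P[:3,:3].T+P[:3,3]
E
python3 - <<'E'
from h import *
ims=[]
for n in("top","side"):
    im,d=eyes.grab_frame(n); cv2.imwrite(f"pics/{n}0.png",im[...,::-1]); print(eyes.camera_params(n))
    for l in("knob_grip","beaker_mid"):
        for r in models.regions_of(n,l):
            v,u=np.nonzero(r["mask"]&(d>0)); w=world(n,d[v,u],u.astype(float),v)
            print(n,l,round(r["p"],2),r["pixel"],len(u),np.median(w,0).round(3),np.percentile(w,[2,98],axis=0).round(3).tolist())
    ims.append(im)
cv2.imwrite("pics/a.png",cv2.resize(np.hstack(ims),(800,300))[...,::-1])
print(manip.state())
E
```

```text
{'fov_y': 42.88963433703623, 'cx': 253.62192417835888, 'cy': 185.340985011187, 'pose': array([[-0.00976023,  0.97371656, -0.22755395,  0.30208014],
       [-0.99994985, -0.00899326,  0.0044071 , -0.04486449],
       [ 0.00224481,  0.22758555,  0.9737555 ,  1.06613825],
       [ 0.        ,  0.        ,  0.        ,  1.        ]])}
top knob_grip 0.94 [269.9, 167.9] 489 [ 0.562 -0.084  0.102] [[0.527, -0.108, 0.084], [0.588, -0.067, 0.137]]
top beaker_mid 0.78 [300.1, 214.0] 513 [ 0.479 -0.151  0.016] [[0.453, -0.171, -0.002], [0.5, -0.123, 0.072]]
top beaker_mid 0.63 [262.5, 243.6] 516 [ 0.42  -0.064  0.006] [[0.394, -0.087, -0.001], [0.44, -0.039, 0.055]]
top beaker_mid 0.55 [344.5, 201.7] 576 [ 0.505 -0.249  0.017] [[0.476, -0.269, -0.002], [0.533, -0.22, 0.055]]
{'fov_y': 42.838117898183434, 'cx': 257.3780950751619, 'cy': 191.78576248238488, 'pose': array([[ 0.94588713,  0.13167557, -0.29657896,  0.25755505],
       [-0.32442687,  0.36490581, -0.87269179, -0.81399059],
       [-0.00668881,  0.92168612,  0.3878788 ,  0.43925989],
       [ 0.        ,  0.        ,  0.        ,  1.   
[... 494 characters left out ...]
896531e+00,  5.29176421e-02,  1.61334959e+00,  1.27270519e-05,
        1.47598400e+00, -1.19035225e-01]), 'joint_vel': array([ 1.79006110e-04,  2.94750991e-05, -2.88324043e-03, -3.78826013e-04,
        3.13714956e-06, -4.52583536e-04]), 'joint_efforts': array([ 6.80379367e-05, -3.93100226e+01, -3.69755673e+01, -3.20632319e-05,
        3.97428637e-03, -1.60744327e-05]), 'tool_pos': array([ 0.17319136, -0.60030749,  0.2308997 ]), 'tool_rot': array([-3.29350183e-04,  9.90155495e-01,  1.39971378e-01, -7.12279263e-07]), 'contact_force': array([ 0.51991155, -0.5094084 , -0.47285482]), 'ft_torque': array([0.02519311, 0.03315453, 0.02782877]), 'grasp_force': 0.0, 'gripper_width': 0.9989488915263931}
```

View pics/top0.png

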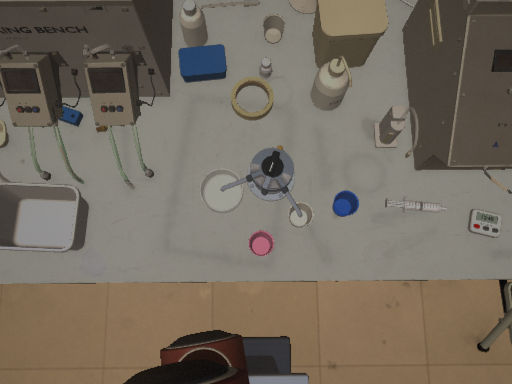

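View pics/side0.png

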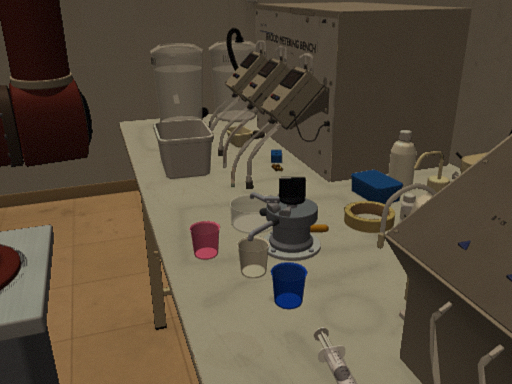

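The top view shows the knob at about (272,167). The cream beaker is under the right spout at (300,214), the dish under the left spout at (222,190), and the pink and blue look-alikes are at (261,243) and (345,204). Next I measure the knob's axis and angle.

```bash
python3 - <<'E'
from h import *
V,U=np.mgrid[0:384,0:512]
for n,(x0,y0) in(("top",(205,130)),("side",(215,165))):
    im,d=eyes.grab_frame(n); w=world(n,d,U.astype(float),V)
    near=(abs(w[...,0]-.565)<.08)&(abs(w[...,1]+.085)<.08)&(d>0)
    m=near&(w[...,2]>.122)&(w[...,2]<.145)
    p=w[m]; c=cv2.minAreaRect(p[:,:2].astype(np.float32)*1000); print(n,"bar",len(p),np.median(p[:,2]),c)
    t=near&(w[...,2]>.129); q=w[t]; c=q[:,:2].mean(0); s=np.linalg.svd(q[:,:2]-c)[2][0] if len(q)>3 else 0
    print(" top face",len(q),c,s,cv2.minAreaRect(q[:,:2].astype(np.float32)*1000))
    h=near&(abs(w[...,2]-.08)<.006); print(" housing",h.sum(),cv2.minEnclosingCircle(w[h][:,:2].astype(np.float32)*1000))
    cv2.imwrite(f"pics/{n}1.png",cv2.resize(im[y0:y0+110,x0:x0+140],None,fx=5,fy=5,interpolation=2)[...,::-1])
E
```

```text
top bar 169 0.1345015683762032 ((568.1209106445312, -87.22776794433594), (14.095770835876465, 45.00807189941406), 69.85065460205078)
 top face 161 [ 0.56758938 -0.08716536] [-0.93880215  0.34445685] ((568.1209106445312, -87.22776794433594), (14.095770835876465, 45.00807189941406), 69.85065460205078)
 housing 830 ((539.2767333984375, -81.76690673828125), 75.47322082519531)
side bar 247 0.13053161408306818 ((565.876953125, -92.21118927001953), (12.876988410949707, 44.82481002807617), 70.37023162841797)
 top face 146 [ 0.56563128 -0.0932983 ] [ 0.93954346 -0.34242967] ((565.788330078125, -92.17957305908203), (12.876988410949707, 44.62259292602539), 70.37023162841797)
 housing 773 ((537.5056762695312, -86.2085952758789), 75.03994750976562)
```

View pics/top1.png

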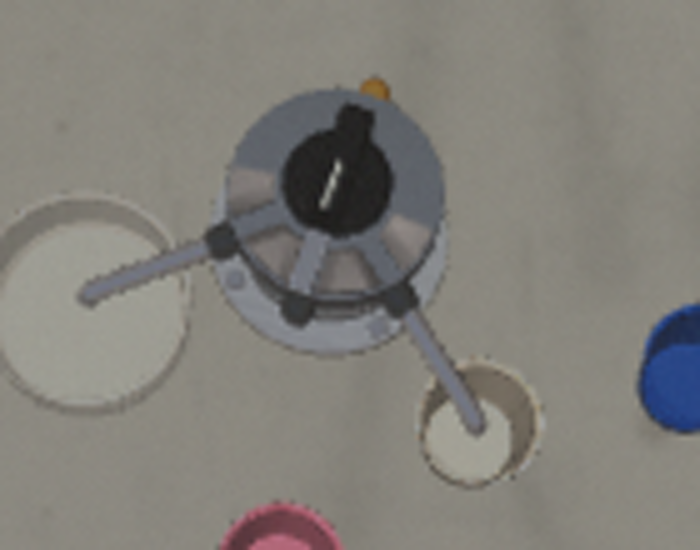

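Knob axis is at about (0.567, -0.0885), with the pointer heading 160°. The beaker spout is at about 210°, so I need a +50° turn (CCW). Moving above the knob first.

Call:
servo_tool(
  motion=[1, 0.43, -0.32, 0, 0, 1, 0.867, -0.638, 0, 0, 1, 0.867, -0.638, 0, 0],
)

```text
time: 0.78
tool_pos: [0.2539, -0.4956, 0.2314]
tool_rot: [-0.0, 0.99, 0.142, 0.0]
contact_force: [-1.1, -0.0, 0.2]
gripper_width: 0.998
grasp_force: 0.0
```

Call:
servo_tool(
  motion=[1, 0.43, -0.32, 0, 0, 1, 0.867, -0.638, 0, 0, 1, 0.867, -0.638, 0, 0],
)

```text
time: 1.15
tool_pos: [0.3323, -0.3938, 0.2316]
tool_rot: [0.0, 0.99, 0.142, 0.0]
contact_force: [0.0, 0.0, 0.3]
gripper_width: 1.0
grasp_force: 0.0
```

Call:
servo_tool(
  motion=[1, 0.43, -0.32, 0, 0, 1, 0.867, -0.638, 0, 0, 1, 0.867, -0.638, 0, 0],
)

```text
time: 1.52
tool_pos: [0.4108, -0.2919, 0.2315]
tool_rot: [0.0, 0.99, 0.142, 0.0]
contact_force: [-0.7, -0.1, 0.1]
gripper_width: 0.999
grasp_force: 0.0
```

Call:
servo_tool(
  motion=[1, 0.43, -0.32, 0, 0, 1, 0.867, -0.638, 0, 0, 1, 0.867, -0.638, 0, 0],
)

```text
time: 1.9
tool_pos: [0.4895, -0.1901, 0.2313]
tool_rot: [0.0, 0.99, 0.141, -0.0]
contact_force: [-0.7, -0.4, 0.9]
gripper_width: 0.996
grasp_force: 0.0
```

Call:
servo_tool(
  motion=[1, 0.43, -0.32, 0, 0.2, 1, 0.867, -0.638, 0, 0.4, 1, 0.867, -0.638, 0, 0.6, 1, 0.867, -0.638, 0, 0.8, 1, 0.867, -0.638, 0, 0.8],
)

```text
time: 2.52
tool_pos: [0.5669, -0.0906, 0.2312]
tool_rot: [0.0, 0.985, -0.173, -0.0]
contact_force: [0.7, 0.0, 0.2]
gripper_width: 1.001
grasp_force: 0.0
```

Call:
servo_tool(
  motion=[1, 0, 0, 0.4, 0, 1, 0, 0, 0.7, 0, 1, 0, 0, 0.7, 0],
)

```text
time: 2.9
tool_pos: [0.5642, -0.0894, 0.1436]
tool_rot: [-0.0, 0.985, -0.173, -0.004]
contact_force: [-0.7, -0.3, 0.8]
gripper_width: 0.998
grasp_force: 0.0
```

Call:
servo_tool(
  motion=[0, 0, 0, 0.2, 0, 0, 0, 0, 0.35, 0, 0, 0, 0, 0.35, 0],
)

```text
time: 3.28
tool_pos: [0.5663, -0.0888, 0.1046]
tool_rot: [-0.0, 0.985, -0.173, -0.001]
contact_force: [-0.6, 0.5, 0.4]
gripper_width: 0.501
grasp_force: 0.0
```

```bash
python3 - <<'E'
from h import *
o=[]
for n,(x0,y0) in(("top",(220,120)),("side",(240,130))):
    im,d=eyes.grab_frame(n); o.append(cv2.resize(im[y0:y0+120,x0:x0+100],None,fx=4,fy=4,interpolation=2))
cv2.imwrite("pics/g2.png",np.hstack(o)[...,::-1]); s=manip.state(); print(s["tool_pos"],s["gripper_width"],manip.grasp_offset)
E
```

```text
[ 0.56746917 -0.08890638  0.10628936] 0.5017709577729184 0.0187
```

View pics/g2.png

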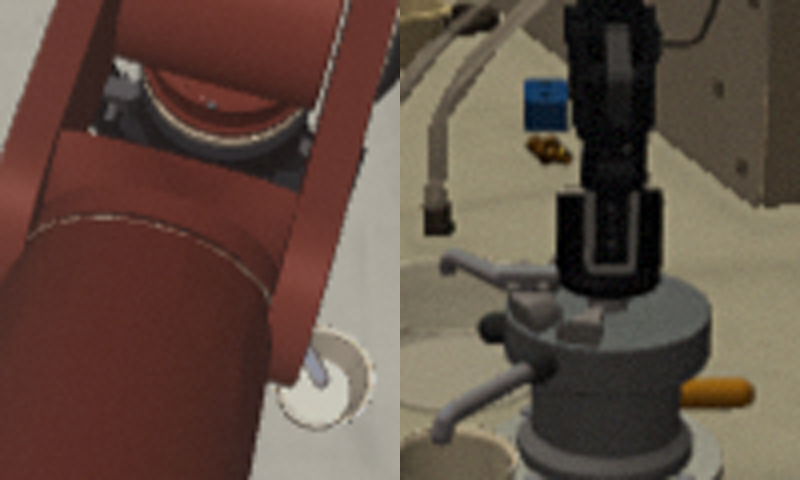

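The side view shows the near finger centred in front of the bar at (605,250), just above the disc. Top view is hidden by the arm. Closing.

Call:
servo_tool(
  motion=[-1, 0, 0, 0, 0, -1, 0, 0, 0, 0, -1, 0, 0, 0, 0, -1, 0, 0, 0, 0, -1, 0, 0, 0, 0],
)

```text
time: 4.0
tool_pos: [0.5677, -0.0886, 0.1066]
tool_rot: [-0.0, 0.985, -0.173, 0.001]
contact_force: [-0.9, 1.3, 5.2]
gripper_width: 0.151
grasp_force: 60.4
```

Call:
servo_tool(
  motion=[-1, 0, 0, -0.04, 0, -1, 0, 0, -0.08, 0, -1, 0, 0, -0.125, 0, -1, 0, 0, -0.125, 0],
)

```text
time: 4.5
tool_pos: [0.5675, -0.0885, 0.1193]
tool_rot: [-0.0, 0.985, -0.173, 0.001]
contact_force: [5.5, -1.2, -7.3]
gripper_width: 0.153
grasp_force: 58.8
```

Call:
servo_tool(
  motion=[-1, 0, 0, -0.015, 0, -1, 0, 0, -0.015, -0.15, -1, 0, 0, -0.015, -0.3, -1, 0, 0, -0.015, -0.45, -1, 0, 0, -0.015, -0.55],
)

```text
time: 5.12
tool_pos: [0.5675, -0.0886, 0.1206]
tool_rot: [0.0, 0.999, 0.044, 0.001]
contact_force: [6.3, -0.0, -8.3]
gripper_width: 0.156
grasp_force: 58.7
```

```bash
python3 - <<'E'
from h import *
im,d=eyes.grab_frame("side"); o=im[150:270,230:370]
cv2.imwrite("pics/s3.png",cv2.resize(o,None,fx=5,fy=5,interpolation=2)[...,::-1]); s=manip.state(); print(s["contact_force"],s["ft_torque"],s["tool_pos"],s["tool_rot"])
E
```

```text
[ 6.59301679 -2.03201993 -8.1808598 ] [-2.52798746e-01 -1.31702170e+00  4.80056768e-04] [ 0.56747212 -0.08865358  0.12060045] [2.11994812e-04 9.99012399e-01 4.44206454e-02 9.93622141e-04]
```

View pics/s3.png

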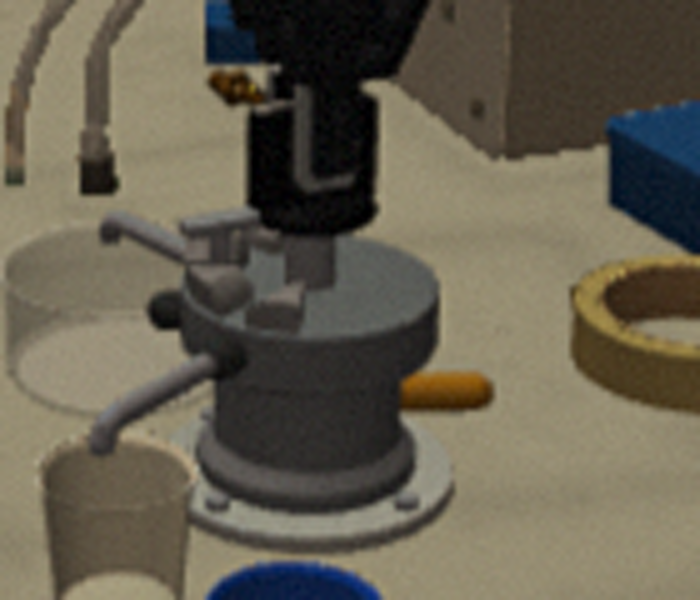

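The knob is lifted, with its shaft showing at (312,260) and the pin over the teeth, and it has turned 25°. I'll turn the other 25° and lower it.

Call:
servo_tool(
  motion=[-1, 0, 0, 0, -0.15, -1, 0, 0, 0, -0.3, -1, 0, 0, 0, -0.45, -1, 0, 0, 0, -0.56, -1, 0, 0, 0, -0.56],
)

```text
time: 5.8
tool_pos: [0.5675, -0.0887, 0.1207]
tool_rot: [0.001, 0.966, 0.259, 0.001]
contact_force: [7.0, -1.7, -7.9]
gripper_width: 0.157
grasp_force: 58.8
```

Call:
servo_tool(
  motion=[-1, 0, 0, 0.035, 0, -1, 0, 0, 0.07, 0, -1, 0, 0, 0.1, 0, -1, 0, 0, 0.13, 0, -1, 0, 0, 0.13, 0],
)

```text
time: 6.42
tool_pos: [0.5676, -0.0888, 0.1067]
tool_rot: [0.001, 0.966, 0.259, 0.001]
contact_force: [4.2, 0.2, -1.5]
gripper_width: 0.154
grasp_force: 59.8
```

Call:
servo_tool(
  motion=[-1, 0, 0, 0.012, 0, -1, 0, 0, 0.012, 0],
)

```text
time: 6.68
tool_pos: [0.5677, -0.0888, 0.1066]
tool_rot: [0.001, 0.966, 0.259, 0.001]
contact_force: [1.2, -0.2, 4.3]
gripper_width: 0.149
grasp_force: 60.8
```

Call:
servo_tool(
  motion=[0, 0, 0, 0, 0, 0.4, 0, 0, 0, 0, 0.4, 0, 0, 0, 0, 0.4, 0, 0, -0.2, 0, 0.4, 0, 0, -0.6, 0],
)

```text
time: 7.3
tool_pos: [0.5647, -0.0879, 0.1745]
tool_rot: [-0.002, 0.966, 0.259, -0.003]
contact_force: [0.1, -0.5, 0.0]
gripper_width: 0.704
grasp_force: 0.0
```

Call:
servo_tool(
  motion=[0.4, 0, 0, -0.5, 0, 0.4, 0, 0, -0.9, 0],
)

```text
time: 7.55
tool_pos: [0.5669, -0.0885, 0.2875]
tool_rot: [0.0, 0.966, 0.259, 0.001]
contact_force: [1.4, -0.2, 0.0]
gripper_width: 0.701
grasp_force: 0.0
```

Call:
servo_tool(
  motion=[0.4, -0.3, -0.3, 0, 0, 0.4, -0.6, 0.8, 0, 0, 0.4, -0.6, 0.9, 0, 0],
)

```text
time: 7.92
tool_pos: [0.5511, -0.1959, 0.2854]
tool_rot: [0.0, 0.966, 0.26, 0.0]
contact_force: [-0.1, 0.6, 1.0]
gripper_width: 0.698
grasp_force: 0.0
```

Call:
servo_tool(
  motion=[0.4, -0.3, 0.4, 0, 0, 0.4, -0.6, 0.8, 0, 0, 0.4, -0.6, 0.9, 0, 0],
)

```text
time: 8.3
tool_pos: [0.5423, -0.3284, 0.2842]
tool_rot: [-0.0, 0.966, 0.257, -0.001]
contact_force: [-0.6, 0.6, 0.2]
gripper_width: 0.7
grasp_force: 0.0
```

```bash
python3 - <<'E'
from h import *
V,U=np.mgrid[0:384,0:512]; o=[]
for n,(x0,y0) in(("top",(220,130)),("side",(230,160))):
    im,d=eyes.grab_frame(n); w=world(n,d,U.astype(float),V)
    near=(abs(w[...,0]-.565)<.05)&(abs(w[...,1]+.088)<.05)&(d>0)&(w[...,2]>.122)&(w[...,2]<.16); q=w[near]
    print(n,len(q),np.percentile(q[:,2],[50,90]),cv2.minAreaRect(q[:,:2].astype(np.float32)*1000))
    o.append(cv2.resize(im[y0:y0+120,x0:x0+100],None,fx=4,fy=4,interpolation=2))
cv2.imwrite("pics/e4.png",np.hstack(o)[...,::-1]); print(manip.state()["tool_pos"])
E
```

```text
top 181 [0.13403494 0.1367012 ] ((568.7738037109375, -87.31627655029297), (46.41218566894531, 14.59976577758789), 28.770870208740234)
side 208 [0.13101686 0.13536471] ((567.1143798828125, -89.98272705078125), (46.36575698852539, 14.836231231689453), 30.91228675842285)
[ 0.54345613 -0.32598703  0.28423929]
```

View pics/e4.png

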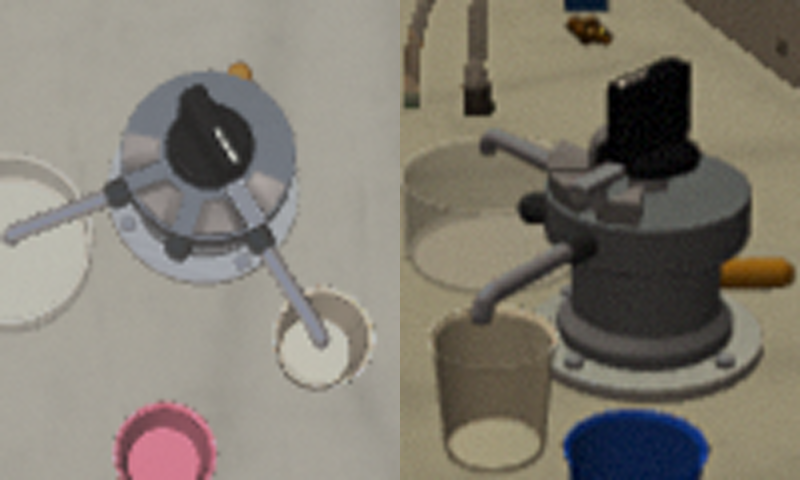

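The bar now lies at 210°, in line with the beaker's spout. Its top is back at home height (0.134 m) and the beaker hasn't moved.

```bash
python3 -c "
from plant import job_done
print(job_done())"
```

```text
the job is handed in; nothing more can be done
None
```

The diverter is set to the beaker's spout: the knob is fully home in that notch and released, the beaker is still in place, and the job was handed in at about 8.4 s; no verdict came back.

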